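# Load the marking station and hold its dead-man lever at half travel

### The arm

A 6-joint arm with a two-finger parallel gripper is mounted at the origin on the work surface. World frame = base frame: x ahead of the robot, y to its left, z up, the work surface at z = 0. Lengths are in m, angles in rad, forces in N, time in s.
With the tool pointing down it reaches from about 0.35 to 0.775 m from the base axis. Payload 7.3 kg.
Tool frame: the origin (TCP) lies at the very end of the fingers, on their centre line; the grasp point (between the pads) lies 19 mm behind it (robot.hold_point_z is the distance from the TCP to the grasp point, in m); z points along the fingers, y is the direction in which the jaws open and shut (so a half turn about z gives the same grasp; the last joint's range is limited). The gripper opens to 92 mm and grips with 3 to 60 N. Pads are 19 mm wide; open, the fingers measure 130 mm over their backs; the gripper's body (75 mm by 190 mm) begins 47 mm behind the grasp point.
Start: joints at [-0.146, 0.342, 1.524, -0, 1.275, -0.146], TCP at [0.525, 0, 0.227] pointing down, gripper open.
Joint ranges: [-2.53, 2.53], [-0.77, 2.02], [0.04, 2.7], [-1, 4.14], [0.28, 2.66], [-3.11, 3.11]. Speed limits (rad/s): [2.57, 2.57, 3.14, 3.14, 3.14, 3.14].

### API

Orientations are given as [roll, pitch, yaw] about the fixed x, y, z axes, in that order (R = Rz(yaw) Ry(pitch) Rx(roll)).
In Python, from cell import monitor, viewer, robot gives the robot as it stands.
- The arm moves only by the tool move_arm, never from a script. Its argument "deltas" is a list of rows, each an object of numbers: "x", "y", "z": the shift along the tool's x, y, z in m; "wx", "wy", "wz": the turn, a rotation vector about the tool's x, y, z in degrees; "hand": the opening, from 0 (shut) to 1 (fully open). In form: [{"x": .., "y": .., "z": .., "wx": .., "wy": .., "wz": .., "hand": ..}, ...]. A call has 1 to 8 rows; each row is the pose to reach, as a shift and turn from the pose commanded when the call began, along the tool's axes at that moment; what a row does not reach only later rows make up. A row lasts 1/8 s, in which the tool goes at most 62.5 mm and 10.7 degrees, less where a joint would pass 70% of its speed; a pose out of reach is approached as far as the arm can. A call with a gripper value outside its range is refused whole. The fingers move at their own pace and stop on an object; "grip_force" is the grip in N (left out, the last holds). Time passes only in rows, so rows that repeat a pose let the fingers close. It gives the time, the measured TCP pose, the force and the opening at its end, in the units of the state.
- monitor.observe(): the state, without advancing time (a new reading comes with each control period).
- viewer.read_camera(name): name is "scene" or "side" or "wrist"; returns the picture (400x640x3 uint8, red, green, blue); there is no depth.
- viewer.camera_params(name): a dict with "camera_matrix" (3x3 intrinsics, pixels), "k1" (the pictures are not rectified: a ray, as slopes to the right and down, at radius r is drawn at 1 + k1 r^2 times it, then the intrinsics apply), "R" (3x3) and "t" (3): a world point X has camera coordinates R X + t. Camera axes: x right, y down, z forward; pixel columns grow to the right and rows downward; lengths in m; the calibration is good to about 2 mm. A picture is of the moment at which its call begins: read the wrist's pose just before it. camera_params takes no time and is no camera call; for the wrist camera it gives the pose at the moment of the call.
- robot.hand_in(): hands the job in, once; it reports no verdict.
The state is a dict: "time": time; "qpos": joint angles; "qvel": joint speeds; "joint_efforts": joint torques, N m; "tool_pos": TCP position; "tool_rot": TCP orientation; "contact_force": force on the tool from outside, world axes, zero at the start; "torque": the same for the moment, N m; "opening": finger opening in m.
Only numpy, scipy, OpenCV 4.12 (cv2) and the standard library are available. Lean on these libraries where they do the work, as an engineer would, in place of code of your own. Each camera call takes 0.05 s, during which the arm holds its last target. There are 200 camera calls.

### The job

Stand the three loose hexagonal coupling nuts upright in the row of three round nests on the marking station, one per nest, and let go of them. Only then press the spring-loaded dead-man lever down half-way, to where it is level, without pushing it right down to its stop, and finish while still holding it there, so that the station can mark the batch. Leave the short round sleeves, the bolt and the other things on the table where they are.

Things in the scene. Friction and masses are not known exactly. Their poses are not given: they have to be found in the camera images.
- nut1_center (a point): centre (half-way up) of a zinc-plated steel coupling nut: hexagonal prism, 30 mm across flats, 34.6 mm across corners, 60 mm tall, standing upright on the table, about 0.22 kg, dark 20 mm bore in its top. Its z axis is up; its x axis is square to a pair of opposite flats (the others at 60 degree steps).
- nut2_center (a point): centre (half-way up) of a zinc-plated steel coupling nut: hexagonal prism, 30 mm across flats, 34.6 mm across corners, 60 mm tall, standing upright on the table, about 0.22 kg, dark 20 mm bore in its top. Its z axis is up; its x axis is square to a pair of opposite flats (the others at 60 degree steps).
- nut3_center (a point): centre (half-way up) of a zinc-plated steel coupling nut: hexagonal prism, 30 mm across flats, 34.6 mm across corners, 60 mm tall, standing upright on the table, about 0.22 kg, dark 20 mm bore in its top. Its z axis is up; its x axis is square to a pair of opposite flats (the others at 60 degree steps).
- nest1 (a point): centre of the floor of nest 1 of 3: round pocket 42 mm wide, 10 mm deep, floor 10 mm above the table, in an aluminium plate (220 x 90 mm, top at 20 mm) fixed to the table. x runs along the row, nests 65 mm apart; y points across it to the marking column (240 mm tall, at least 140 mm from the row). Any nut in any nest; a seated nut's centre is 30 mm above this point.
- nest2 (a point): centre of the floor of nest 2 of 3: round pocket 42 mm wide, 10 mm deep, floor 10 mm above the table, in an aluminium plate (220 x 90 mm, top at 20 mm) fixed to the table. x runs along the row, nests 65 mm apart; y points across it to the marking column (240 mm tall, at least 140 mm from the row). Any nut in any nest; a seated nut's centre is 30 mm above this point.
- nest3 (a point): centre of the floor of nest 3 of 3: round pocket 42 mm wide, 10 mm deep, floor 10 mm above the table, in an aluminium plate (220 x 90 mm, top at 20 mm) fixed to the table. x runs along the row, nests 65 mm apart; y points across it to the marking column (240 mm tall, at least 140 mm from the row). Any nut in any nest; a seated nut's centre is 30 mm above this point.
- deadman (a joint): angle of the dead-man lever (rad): 0 = up at rest, tilted 0.25 rad above level; 0.25 = half-way, level; 0.50 = right down on its stop. A spring returns it: pressed at the rubber pad it takes about 4 N to start, 6.5 N when level and 9 N at the stop.
- pad (a point): centre of the rubber pad on the upper face of the dead-man lever, the place to press, 100 mm from the pivot; moves with the lever. The lever is a steel bar 130 mm long from its pivot, 40 mm wide, 10 mm thick; the pad covers its free end (72 to 128 mm from the pivot). This point is 117 mm above the table at rest, 92 mm when level.
- lever_pivot (a point): the lever's pivot, 85 mm above the table, between two cheeks of the grey console fixed to the table; the cheeks rise to 105 mm. x points from the pad towards the pivot and beyond (the lever points to -x), y along the pivot, z up.
- sleeve1_center (a point): bystander: centre of a short round steel sleeve, 46 mm in diameter, 40 mm tall, 30 mm dark bore in its top, standing among the nuts; leave alone
- sleeve2_center (a point): bystander: centre of a short round steel sleeve, 46 mm in diameter, 40 mm tall, 30 mm dark bore in its top, standing among the nuts; leave alone
- bolt_center (a point): bystander: half-way up a hex bolt standing on its head (36 mm across flats, 15 mm high), shank 20 mm thick, 80 mm tall in all; leave alone
- turnbuckle_center (a point): bystander: middle of a steel turnbuckle lying on the table, 260 mm long (x), 32 mm wide, 22 mm high; leave alone
- pliers_center (a point): bystander: pivot of a pair of pliers lying flat, 160 mm long, 14 mm high; leave alone
- can_center (a point): bystander: half-way up a plain drinks can, 66 mm in diameter, 100 mm tall; leave alone
Mind the look-alikes: they are no part of the job. What is shaped like the part that bears nut3_center but green or yellow is not meant. What is shaped like the part that bears nut2_center but blue or green is not meant.

How it is judged:
By the outcome, as a careful person would: the job done as asked, in the order asked, and still so for the second after the job is handed in, while the arm keeps its last pose, push and grip.
It also fails if it takes over 72 s, if anything falls off the work surface, if the arm or the gripper's body presses on something with over 40 N, if the wrist force passes 120 N, or if a joint passes its speed limit or range.

## Working session

There is one attempt and no reset: what is moved stays moved. The work goes in short steps, Python scripts to look and compute and a tool call to move; the robot and the scene stay as the last step left them, time stands still between calls to the robot, and variables do not carry over. Pictures are saved under pics/ and viewed, about 8 in all and at most 12, crops included, and the job is handed in when it is done.

Besides the shell and the picture viewer there is one more tool, called after ">>>" as name(argument=value, ...), one argument or row to a line, values as JSON. move_arm: Moves the arm, as the interface text tells. Its arguments: {"type":"object","properties":{"deltas":{"type":"array","items":{"type":"object","properties":{"x":{"type":"number"},"y":{"type":"number"},"z":{"type":"number"},"wx":{"type":"number"},"wy":{"type":"number"},"wz":{"type":"number"},"hand":{"type":"number"}}}},"grip_force":{"type":"number"}},"required":["deltas"]}

```bash
mkdir -p pics; ls
cat > h.py <<'E'
import numpy as np, cv2
from cell import monitor, viewer, robot
def save(n,f):
    p=viewer.camera_params(n); im=viewer.read_camera(n); cv2.imwrite(f,im[:,:,::-1]); np.savez(f+'.npz',K=p["camera_matrix"],k1=p["k1"],R=p["R"],t=p["t"]); return im
def ray(f,uv):
    p=np.load(f+'.npz'); K=p['K'];k=float(p['k1'])
    d=np.linalg.inv(K)@[uv[0],uv[1],1.]; s=d[:2].copy(); u=s.copy()
    for _ in range(30): u=s/(1+k*(u@u))
    R=np.array(p['R']); return -R.T@p['t'], R.T@[u[0],u[1],1.]
def at(f,uv,z):
    o,d=ray(f,uv); return (o+d*(z-o[2])/d[2])[:2].round(4)
def proj(f,X):
    p=np.load(f+'.npz'); c=p['R']@np.array(X,float)+p['t']; s=c[:2]/c[2]; s=s*(1+float(p['k1'])*(s@s)); return (p['K']@[s[0],s[1],1])[:2].round(1)
E
python3 - <<'E'
from h import *
a=save('scene','pics/s1.png');b=save('side','pics/d1.png');
for f in('pics/s1.png','pics/d1.png'):
    p=np.load(f+'.npz');print(-p['R'].T@p['t'],p['K'].tolist(),p['k1'])
s=monitor.observe();print(s)
E
```

```text
pics
[1.31628434 0.60286338 0.87727565] [[402.1909972935956, 0.0, 316.9927212108015], [0.0, 402.1909972935956, 198.09986202800832], [0.0, 0.0, 1.0]] -0.02848860426539772
[ 0.3305953  -0.6059117   0.81474955] [[369.2469789702978, 0.0, 322.82257915020807], [0.0, 369.2469789702978, 202.65096140025912], [0.0, 0.0, 1.0]] -0.010776693093805134
{'time': 0.1, 'qpos': array([-1.46012185e-01,  3.42621585e-01,  1.52489208e+00, -8.78976336e-07,
        1.27538761e+00, -1.46004765e-01]), 'qvel': array([ 0.00037878, -0.00269792, -0.00341937,  0.00019229,  0.00092227,
        0.00128437]), 'joint_efforts': array([ 1.49919495e-03, -4.32001984e+01, -2.44694173e+01,  7.19219679e-02,
        5.25739230e-02, -9.79429342e-05]), 'tool_pos': array([5.24654088e-01, 6.64604191e-05, 2.26141050e-01]), 'tool_rot': array([-3.14029783e+00, -1.89555046e-04,  1.57078904e+00]), 'contact_force': array([-0.30254894, -0.97835905,  0.04838162]), 'torque': array([-0.00592402,  0.00882378,  0.01479077]), 'opening': 0.09156166923213006}
```

View pics/s1.png

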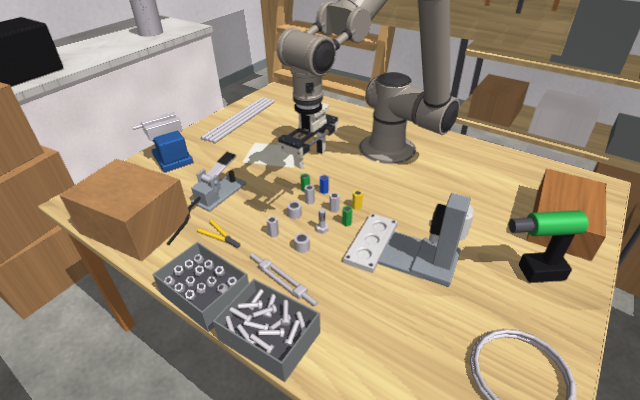

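View pics/d1.png

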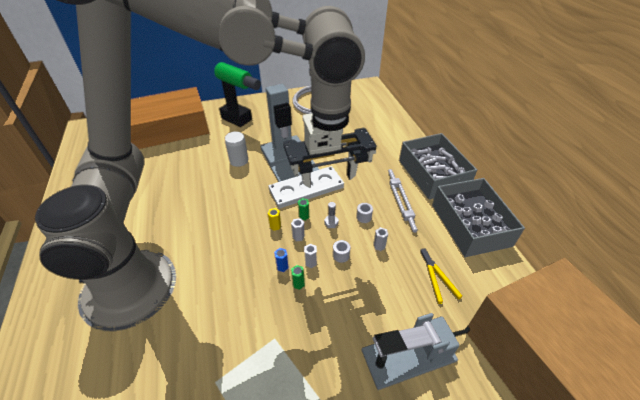

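Scene view: grey hexagon candidates are at (310,194), (334,202) and (272,227). The look-alikes are sleeves at (294,210) and (302,243), the bolt at (322,222), green at (305,183) and (347,216), blue at (324,185), and yellow at (358,200). The side view shows the same nuts at (311,257), (298,230) and (381,238). Next I take close crops.

Run:
```python
import cv2,numpy as np
a=cv2.imread('pics/s1.png')[140:270,180:410];b=cv2.imread('pics/d1.png')[160:390,250:480]
a=cv2.resize(a,None,fx=3.4,fy=3.4,interpolation=cv2.INTER_CUBIC);cv2.imwrite('pics/s1c.png',a)
b=cv2.resize(b,None,fx=2.6,fy=2.6,interpolation=cv2.INTER_CUBIC);cv2.imwrite('pics/d1c.png',b)
```

```text
(no output)
```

View pics/s1c.png

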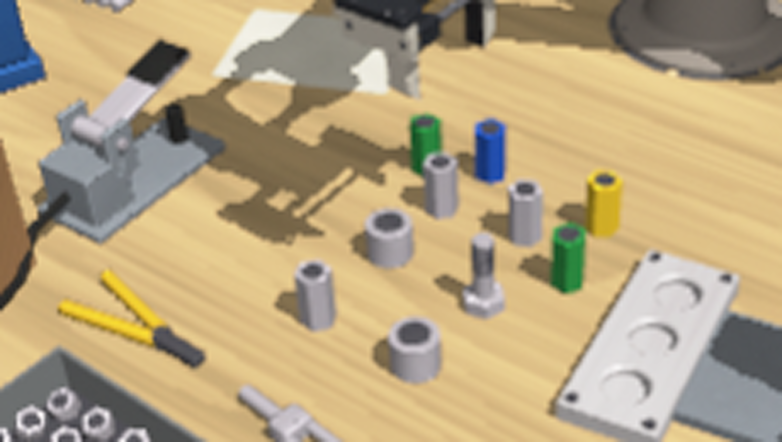

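View pics/d1c.png

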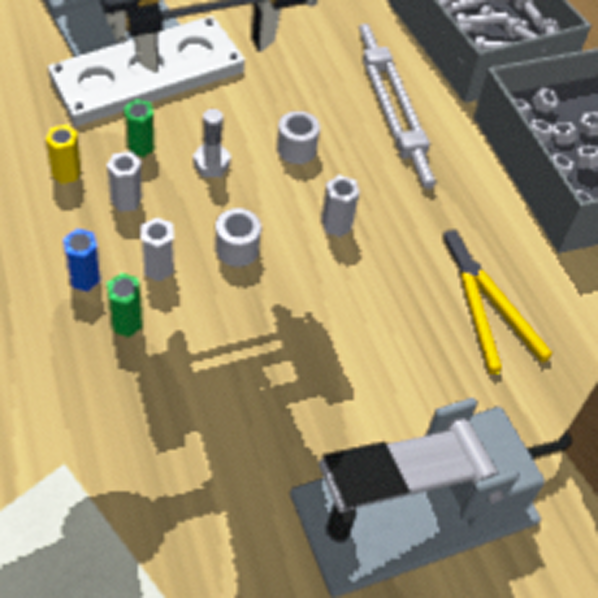

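The crops confirm three grey hexagon nuts with tops at scene crop (441,161), (525,188), (314,270) and side crop (158,232), (124,162), (342,188). They are taller and narrower than the round sleeves; the bolt has a shank, and the coloured ones are excluded.

Run:
```python
from h import *
S='pics/s1.png';D='pics/d1.png'
s=lambda x,y:(180+x/3.4-.35,140+y/3.4-.35); d=lambda x,y:(250+x/2.6-.3,160+y/2.6-.3)
for n,a,b,z in [('A',(441,161),(158,228),.06),('B',(525,188),(124,162),.06),('C',(314,270),(342,188),.06),
 ('sl1',(390,222),(239,223),.04),('sl2',(415,332),(299,126),.04),('bolt',(484,240),(213,115),.08),
 ('green1',(426,122),(124,286),.06),('blue',(490,127),(81,240),.06),('yel',(604,180),(62,135),.06),('green2',(569,233),(138,107),.06),
 ('n1',(678,293),(196,46),.018),('n2',(653,337),(146,62),.018),('n3',(625,387),(97,77),.018),
 ('pad',(158,62),(362,475),.117),('pivot',(88,128),(480,450),.085)]:
    print(n,at(S,s(*a),z),at(D,d(*b),z))
# plate corners
for n,a in [('p',(652,252)),('p',(737,278)),('p',(648,440)),('p',(558,405))]: print(n,at(S,s(*a),.02))
for n,a in [('d',(50,68)),('d',(72,122)),('d',(243,70)),('d',(215,18))]: print(n,at(D,d(*a),.02))
# lever tip corners
for n,a in [('padtip1',(330,500)),('padtip0',(322,463)),('padback0',(390,447)),('padback1',(403,490))]:print(n,at(D,d(*a),.12))
p=viewer.camera_params('wrist');print(p);
```

```text
A [ 0.458  -0.0608] [ 0.4627 -0.0536]
B [0.448  0.0324] [0.4508 0.0383]
C [ 0.6534 -0.06  ] [ 0.6548 -0.0569]
sl1 [ 0.5429 -0.0604] [ 0.5462 -0.0557]
sl2 [0.6503 0.0508] [0.6518 0.0528]
bolt [0.5528 0.0574] [0.5535 0.059 ]
green1 [ 0.4127 -0.1132] [ 0.4151 -0.1095]
blue [ 0.3835 -0.0531] [ 0.3875 -0.0469]
yel [0.3951 0.0893] [0.3963 0.0935]
green2 [0.4817 0.1035] [0.4842 0.1114]
n1 [0.456 0.207] [0.587 0.233]
n2 [0.5193 0.2162] [0.5207 0.2222]
n3 [0.586  0.2263] [0.458  0.2131]
pad [ 0.5426 -0.358 ] [ 0.539 -0.357]
pivot [ 0.6364 -0.3696] [ 0.6461 -0.3532]
p [0.4208 0.1597]
p [0.4093 0.2435]
p [0.6286 0.2728]
p [0.6372 0.1909]
d [0.4069 0.2419]
d [0.4146 0.1472]
d [0.6283 0.1744]
d [0.6245 0.2747]
padtip1 [ 0.5084 -0.3687]
padtip0 [ 0.5131 -0.3413]
padback0 [ 0.5669 -0.3441]
padback1 [ 0.5624 -0.3768]
{'camera_matrix': array([[311.50804557,   0.        , 315.34178956],
       [  0.        , 311.50804557, 196.58188264],
       [  0.        ,   0.        ,   1.        ]]), 'k1': 0.012673346884200899, 'R': array([[ 9.99993355e-01,  6.83899491e-04, -3.58090195e-03],
       [ 1.54202211e-03, -9.69400459e-01,  2.45479882e-01],
       [-3.30344443e-03, -2.45483772e-01, -9.69395072e-01]]), 't': array([-0.52361823, -0.03068195,  0.39037283])}
```

Run:
```python
from h import *
a=save('wrist','pics/w1.png');b=cv2.imread('pics/w1.png')
f='pics/w1.png'; p=np.load(f+'.npz');print(-p['R'].T@p['t'])
for n,X in dict(A=(.46,-.057,.06),B=(.4495,.035,.06),C=(.654,-.058,.06),n2=(.52,.219,.02)).items(): print(n,proj(f,X))
cv2.imwrite('pics/w1b.png',cv2.resize(b,None,fx=1.25,fy=1.25,interpolation=cv2.INTER_CUBIC))
```

```text
[0.52495164 0.0664452  0.38408227]
A [257.6 232.8]
B [243.4 149. ]
C [433.3 234. ]
n2 [311.8 -39.4]
```

View pics/w1b.png

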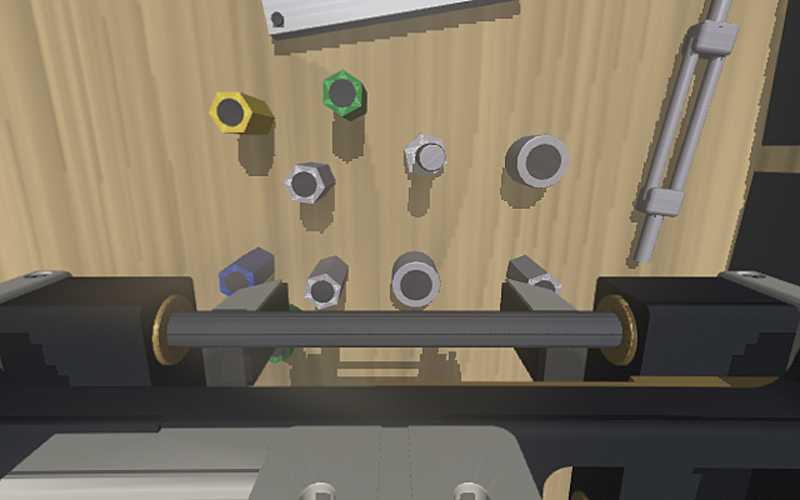

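The wrist view agrees with the triangulation to about 1 px: A bore (257,233), B (243,148), C (434,230), all in original pixels. Next I look over the nests and then the nuts from closer by.

>>> move_arm(
  deltas=[
    {"x":0.05},
    {"x":0.1},
    {"x":0.12},
    {"x":0.12},
    {"x":0.12},
  ],
)

```text
schema error: expected keys x, y, z, wx, wy, wz, hand
```

Run:
```python
from h import *
save('wrist','pics/w2.png')
```

>>> move_arm(
  deltas=[
    {"x":-0.05},
    {"x":-0.11},
    {"x":-0.16},
    {"x":-0.2},
    {"x":-0.2},
    {"x":-0.2},
  ],
)

```text
schema error: expected keys x, y, z, wx, wy, wz, hand
```

Run:
```python
from h import *
save('wrist','pics/w3.png')
b=cv2.imread('pics/w3.png');a=cv2.imread('pics/w2.png')
r=lambda i,s:cv2.resize(i,None,fx=s,fy=s,interpolation=cv2.INTER_CUBIC)
f='pics/w3.png';L=[]
for X in ((.46,-.057,.06),(.4495,.035,.06),(.654,-.058,.06)):
    u,v=proj(f,X).astype(int); print(u,v)
    c=np.zeros((64,64,3),np.uint8); q=b[max(v-32,0):v+32,u-32:u+32]; c[64-q.shape[0]:]=q
    L.append(r(c,4.16)[:266,:266])
t=r(a[0:200,150:470],2.49)[:330]
o=np.zeros((600,800,3),np.uint8); h=np.hstack(L); o[:266,:798]=h; o[268:268+t.shape[0],:t.shape[1]]=t
cv2.imwrite('pics/m.png',o)
```

```text
257 232
243 148
433 233
```

View pics/m.png

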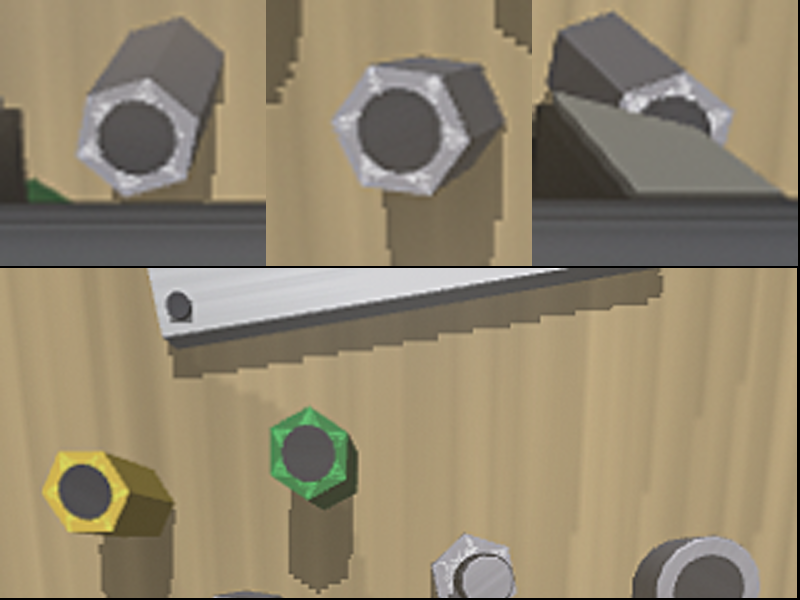

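The moves were refused because every key is required, so the pictures are from the start pose. They still show A's and B's hexagon tops clearly. I repeat with all keys.

>>> move_arm(
  deltas=[
    {"x":0.05,"y":0,"z":0,"wx":0,"wy":0,"wz":0,"hand":1},
    {"x":0.1,"y":0,"z":0,"wx":0,"wy":0,"wz":0,"hand":1},
    {"x":0.12,"y":0,"z":0,"wx":0,"wy":0,"wz":0,"hand":1},
    {"x":0.12,"y":0,"z":0,"wx":0,"wy":0,"wz":0,"hand":1},
    {"x":0.12,"y":0,"z":0,"wx":0,"wy":0,"wz":0,"hand":1},
  ],
)

```text
time: 0.88
tool_pos: [0.525, 0.1193, 0.2266]
tool_rot: [-3.141, 0.0, 1.571]
contact_force: [-1.0, -0.0, 0.4]
opening: 0.0922
```

Run:
```python
from h import *
save('wrist','pics/w2.png'); print(monitor.observe()['tool_pos'])
```

```text
[0.52508251 0.11908048 0.2266606 ]
```

>>> move_arm(
  deltas=[
    {"x":-0.05,"y":0,"z":0,"wx":0,"wy":0,"wz":0,"hand":1},
    {"x":-0.11,"y":0,"z":0,"wx":0,"wy":0,"wz":0,"hand":1},
    {"x":-0.16,"y":0,"z":0,"wx":0,"wy":0,"wz":0,"hand":1},
    {"x":-0.2,"y":0,"z":0,"wx":0,"wy":0,"wz":0,"hand":1},
    {"x":-0.2,"y":0,"z":0,"wx":0,"wy":0,"wz":0,"hand":1},
    {"x":-0.2,"y":0,"z":0,"wx":0,"wy":0,"wz":0,"hand":1},
  ],
)

```text
time: 1.68
tool_pos: [0.5247, -0.0804, 0.2267]
tool_rot: [-3.141, -0.0, 1.569]
contact_force: [-0.3, 0.2, 0.3]
opening: 0.0917
```

Run:
```python
from h import *
print(monitor.observe()['tool_pos'],monitor.observe()['tool_rot'])
save('wrist','pics/w3.png')
b=cv2.imread('pics/w3.png');a=cv2.imread('pics/w2.png')
r=lambda i,s:cv2.resize(i,None,fx=s,fy=s,interpolation=cv2.INTER_CUBIC)
f='pics/w3.png';L=[]
for X in ((.46,-.057,.06),(.4495,.035,.06),(.654,-.058,.06)):
    u,v=proj(f,X).astype(int); print(u,v)
    c=np.zeros((64,64,3),np.uint8); q=b[max(v-32,0):v+32,u-32:u+32]; c[64-q.shape[0]:]=q
    L.append(r(c,4.16)[:266,:266])
t=r(a[0:132,150:470],2.5)
o=np.zeros((600,800,3),np.uint8); h=np.hstack(L); o[:266,:798]=h; o[268:268+t.shape[0],:t.shape[1]]=t
cv2.imwrite('pics/m2.png',o)
```

```text
[ 0.52474123 -0.08036806  0.22669485] [-3.14146880e+00 -3.72349257e-04  1.56925137e+00]
253 160
238 65
440 161
```

View pics/m2.png

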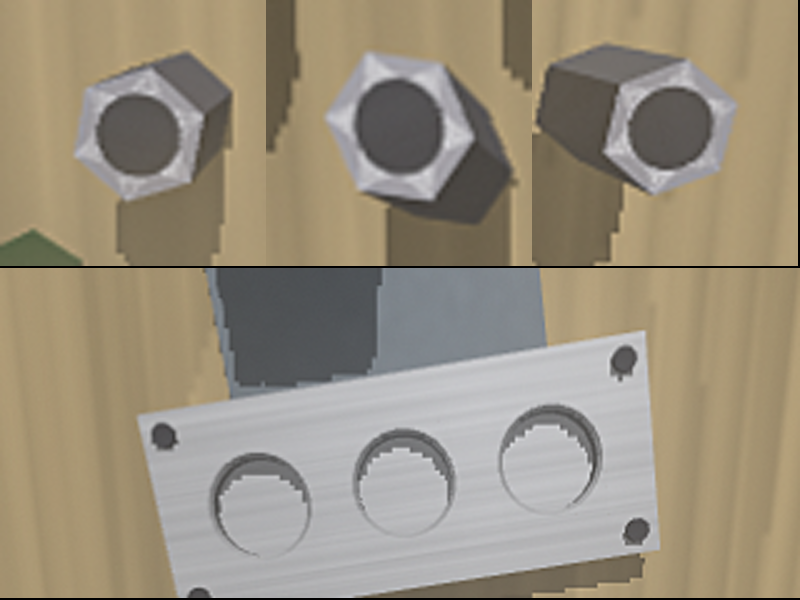

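The tiles show all three hexagonal tops with bores at tile (138,134), (399,127) and (670,128). The three nest rims are centred near (260,505), (405,483) and (550,459) in the lower part.

Run:
```python
from h import *
from scipy.optimize import least_squares
f='pics/w3.png';s=4.16
T={'A':((253,160),0,[(88,90),(146,67),(199,97),(190,182),(127,200),(75,157)],(138,134)),
'B':((238,65),266,[(367,52),(437,58),(472,128),(433,200),(361,190),(327,120)],(399,127)),
'C':((440,161),532,[(625,78),(689,60),(736,103),(718,167),(655,193),(607,150)],(670,128))}
for n,((u,v),ox,cs,b) in T.items():
    g=lambda x,y:at(f,(u-32+(x-ox+.5)/s-.5,v-32+(y+.5)/s-.5),.06)
    P=np.array([g(*c) for c in cs]); m=P.mean(0); q=P-m
    a=np.arctan2(q[:,1],q[:,0]); c6=np.angle(np.mean(np.exp(6j*a)))/6
    print(n,'bore',g(*b),'mean',m.round(4),'R',np.hypot(*q.T).round(4),'corner dir deg',np.degrees(c6).round(1),'flat normal',(np.degrees(c6)+30).round(1))
f='pics/w2.png'
N=np.array([at(f,(150+(x+.5)/2.5-.5,(y-268+.5)/2.5-.5),.02) for x,y in((260.5,505.5),(405,483),(550.5,459.5))]);print(N)
d=N[2]-N[0];print(np.hypot(*d),np.degrees(np.arctan2(d[1],d[0])))
for x,y in((645,332),(660,549),(138,416)):print(at(f,(150+(x+.5)/2.5-.5,(y-268+.5)/2.5-.5),.02))
```

```text
A bore [ 0.4599 -0.0566] mean [ 0.4598 -0.0563] R [0.0159 0.0165 0.0181 0.0178 0.0175 0.0172] corner dir deg 20.1 flat normal 50.1
B bore [0.449 0.037] mean [0.4492 0.0374] R [0.0169 0.0172 0.0168 0.0177 0.0173 0.0168] corner dir deg -4.9 flat normal 25.1
C bore [ 0.6547 -0.0563] mean [ 0.655  -0.0557] R [0.0173 0.0164 0.0164 0.0164 0.0173 0.0167] corner dir deg 20.2 flat normal 50.2
[[0.4558 0.2102]
 [0.5202 0.2197]
 [0.5841 0.2294]]
0.12972867840227154 8.511110860924248
[0.6216 0.2797]
[0.6351 0.1916]
[0.4047 0.2469]
```

Targets: A (0.460, -0.0565), B (0.449, 0.037), C (0.655, -0.056). I'll use jaw axes at 110°, 85° and 110° (tool yaw 20, -5, 20), and the nests are at (0.456, 0.210), (0.520, 0.220) and (0.584, 0.229). First I go above A.

>>> move_arm(
  deltas=[
    {"x":0.004,"y":-0.01,"z":0.02,"wx":0,"wy":0,"wz":10,"hand":0.55},
    {"x":0.008,"y":-0.02,"z":0.04,"wx":0,"wy":0,"wz":20,"hand":0.55},
    {"x":0.012,"y":-0.03,"z":0.06,"wx":0,"wy":0,"wz":30,"hand":0.55},
    {"x":0.016,"y":-0.04,"z":0.08,"wx":0,"wy":0,"wz":40,"hand":0.55},
    {"x":0.02,"y":-0.05,"z":0.1,"wx":0,"wy":0,"wz":50,"hand":0.55},
    {"x":0.0235,"y":-0.065,"z":0.12,"wx":0,"wy":0,"wz":60,"hand":0.55},
    {"x":0.0235,"y":-0.065,"z":0.127,"wx":0,"wy":0,"wz":70,"hand":0.55},
    {"x":0.0235,"y":-0.065,"z":0.127,"wx":0,"wy":0,"wz":70,"hand":0.55},
  ],
  grip_force=25,
)

```text
time: 2.72
tool_pos: [0.4598, -0.0555, 0.0995]
tool_rot: [-3.141, 0.001, 0.352]
contact_force: [0.6, 0.6, 0.1]
opening: 0.0509
```

```bash
cat >> h.py <<'E'
def to(x,y,z):
    from scipy.spatial.transform import Rotation as Ro
    s=monitor.observe(); R=Ro.from_euler('xyz',s['tool_rot']).as_matrix()
    print(s['tool_pos'].round(4),np.degrees(s['tool_rot']).round(1),s['opening'],'delta',(R.T@(np.array([x,y,z])-s['tool_pos'])).round(4))
E
python3 -c "
from h import *
to(.46,-.0565,.021)"
```

```text
[ 0.4598 -0.0555  0.0995] [-180.     0.    20.2] 0.05085205912283091 delta [-0.0001  0.0011  0.0785]
```

>>> move_arm(
  deltas=[
    {"x":0,"y":0.001,"z":0.04,"wx":0,"wy":0,"wz":0,"hand":0.55},
    {"x":0,"y":0.001,"z":0.07,"wx":0,"wy":0,"wz":0,"hand":0.55},
    {"x":0,"y":0.001,"z":0.0785,"wx":0,"wy":0,"wz":0,"hand":0.55},
    {"x":0,"y":0.001,"z":0.0785,"wx":0,"wy":0,"wz":0,"hand":0.2},
    {"x":0,"y":0.001,"z":0.0785,"wx":0,"wy":0,"wz":0,"hand":0.2},
    {"x":0,"y":0.001,"z":0.0785,"wx":0,"wy":0,"wz":0,"hand":0.2},
    {"x":0,"y":0.001,"z":0.0785,"wx":0,"wy":0,"wz":0,"hand":0.2},
  ],
)

```text
time: 3.6
tool_pos: [0.4612, -0.0576, 0.0223]
tool_rot: [3.14, -0.002, 0.349]
contact_force: [-0.7, 1.6, 5.8]
opening: 0.0304
```

```bash
python3 -c "
from h import *
to(.456,.21,.16)
to(.456,.21,.033)"
```

```text
[ 0.4612 -0.0576  0.0223] [ 1.799e+02 -1.000e-01  2.000e+01] 0.030414621766524312 delta [ 0.087  -0.253  -0.1379]
[ 0.4612 -0.0576  0.0223] [ 1.799e+02 -1.000e-01  2.000e+01] 0.030414621766524312 delta [ 0.0867 -0.2532 -0.0109]
```

>>> move_arm(
  deltas=[
    {"x":0,"y":0,"z":-0.05,"wx":0,"wy":0,"wz":0,"hand":0.2},
    {"x":0,"y":0,"z":-0.1,"wx":0,"wy":0,"wz":0,"hand":0.2},
    {"x":0.017,"y":-0.05,"z":-0.135,"wx":0,"wy":0,"wz":0,"hand":0.2},
    {"x":0.034,"y":-0.1,"z":-0.135,"wx":0,"wy":0,"wz":0,"hand":0.2},
    {"x":0.052,"y":-0.15,"z":-0.135,"wx":0,"wy":0,"wz":0,"hand":0.2},
    {"x":0.069,"y":-0.2,"z":-0.135,"wx":0,"wy":0,"wz":0,"hand":0.2},
    {"x":0.086,"y":-0.25,"z":-0.12,"wx":0,"wy":0,"wz":0,"hand":0.2},
    {"x":0.087,"y":-0.253,"z":-0.08,"wx":0,"wy":0,"wz":0,"hand":0.2},
  ],
)

```text
time: 4.6
tool_pos: [0.4565, 0.2137, 0.1023]
tool_rot: [-3.141, -0.006, 0.354]
contact_force: [0.7, -0.2, -2.3]
opening: 0.0304
```

```bash
python3 -c "
from h import *
to(.456,.21,.0325)"
```

```text
[0.4565 0.2137 0.1023] [-180.    -0.3   20.3] 0.030420192660297166 delta [-0.0022  0.0033  0.0698]
```

>>> move_arm(
  deltas=[
    {"x":0,"y":0,"z":0,"wx":0,"wy":0,"wz":0,"hand":0.2},
    {"x":0,"y":0,"z":0,"wx":0,"wy":0,"wz":0,"hand":0.2},
  ],
)

```text
time: 4.85
tool_pos: [0.4562, 0.2097, 0.1023]
tool_rot: [3.141, -0.001, 0.348]
contact_force: [-0.4, -0.6, -1.1]
opening: 0.0304
```

```bash
python3 -c "
from h import *
to(.456,.21,.0325)"
```

```text
[0.4562 0.2097 0.1023] [ 1.8e+02 -1.0e-01  2.0e+01] 0.030397906373458024 delta [-0.0001 -0.0004  0.0698]
```

Settled on target. I lower it, release (to about 46 mm) and lift.

>>> move_arm(
  deltas=[
    {"x":0,"y":0,"z":0.03,"wx":0,"wy":0,"wz":0,"hand":0.2},
    {"x":0,"y":0,"z":0.05,"wx":0,"wy":0,"wz":0,"hand":0.2},
    {"x":0,"y":0,"z":0.062,"wx":0,"wy":0,"wz":0,"hand":0.2},
    {"x":0,"y":0,"z":0.069,"wx":0,"wy":0,"wz":0,"hand":0.2},
    {"x":0,"y":0,"z":0.07,"wx":0,"wy":0,"wz":0,"hand":0.2},
    {"x":0,"y":0,"z":0.07,"wx":0,"wy":0,"wz":0,"hand":0.2},
  ],
)

```text
time: 5.6
tool_pos: [0.4564, 0.2099, 0.0323]
tool_rot: [3.141, -0.002, 0.349]
contact_force: [-0.5, -2.4, 4.2]
opening: 0.0301
```

>>> move_arm(
  deltas=[
    {"x":0,"y":0,"z":0,"wx":0,"wy":0,"wz":0,"hand":0.5},
    {"x":0,"y":0,"z":0,"wx":0,"wy":0,"wz":0,"hand":0.5},
    {"x":0,"y":0,"z":-0.05,"wx":0,"wy":0,"wz":0,"hand":0.5},
    {"x":0,"y":0,"z":-0.1,"wx":0,"wy":0,"wz":0,"hand":0.5},
    {"x":-0.02,"y":0.05,"z":-0.1,"wx":0,"wy":0,"wz":10,"hand":0.55},
    {"x":-0.04,"y":0.1,"z":-0.1,"wx":0,"wy":0,"wz":20,"hand":0.55},
    {"x":-0.06,"y":0.15,"z":-0.08,"wx":0,"wy":0,"wz":25,"hand":0.55},
    {"x":-0.066,"y":0.16,"z":-0.068,"wx":0,"wy":0,"wz":25,"hand":0.55},
  ],
)

```text
time: 6.6
tool_pos: [0.448, 0.0348, 0.0987]
tool_rot: [3.141, 0.0, -0.091]
contact_force: [-0.9, -0.8, -0.1]
opening: 0.0503
```

>>> move_arm(
  deltas=[
    {"x":0,"y":0,"z":0,"wx":0,"wy":0,"wz":0,"hand":0.55},
    {"x":0,"y":0,"z":0,"wx":0,"wy":0,"wz":0,"hand":0.55},
  ],
)

```text
time: 6.85
tool_pos: [0.4487, 0.0382, 0.0996]
tool_rot: [-3.141, -0.001, -0.086]
contact_force: [0.1, 0.3, -0.1]
opening: 0.0508
```

```bash
python3 -c "
from h import *
to(.449,.037,.021)
f='pics/w4.png';im=save('wrist',f)
L=[]
for X in((.449,.037,.06),(.456,.21,.07)):
    u,v=proj(f,X).astype(int);print(u,v)
cv2.imwrite('pics/w4b.png',im[:,:,::-1])
"
```

```text
[0.4487 0.0382 0.0996] [-180.    -0.    -4.9] 0.050791420235862604 delta [0.0003 0.0012 0.0786]
318 218
45 234
```

View pics/w4b.png

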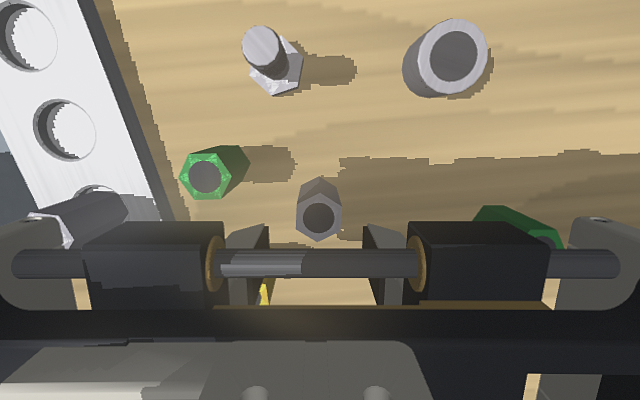

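Nut B's bore is at (318,217), as predicted, between the jaws. Nut A stands in its nest at the lower left, around (75,225). I grasp B.

>>> move_arm(
  deltas=[
    {"x":0,"y":0.001,"z":0.04,"wx":0,"wy":0,"wz":0,"hand":0.55},
    {"x":0,"y":0.001,"z":0.07,"wx":0,"wy":0,"wz":0,"hand":0.55},
    {"x":0,"y":0.001,"z":0.0785,"wx":0,"wy":0,"wz":0,"hand":0.55},
    {"x":0,"y":0.001,"z":0.0785,"wx":0,"wy":0,"wz":0,"hand":0.2},
    {"x":0,"y":0.001,"z":0.0785,"wx":0,"wy":0,"wz":0,"hand":0.2},
    {"x":0,"y":0.001,"z":0.0785,"wx":0,"wy":0,"wz":0,"hand":0.2},
    {"x":0,"y":0.001,"z":0.0785,"wx":0,"wy":0,"wz":0,"hand":0.2},
  ],
)

```text
time: 7.78
tool_pos: [0.4491, 0.0363, 0.0218]
tool_rot: [-3.141, -0.002, -0.087]
contact_force: [-1.2, 1.4, 6.1]
opening: 0.0301
```

```bash
python3 -c "
from h import *
to(.520,.22,.103)"
```

```text
[0.4491 0.0363 0.0218] [-1.8e+02 -1.0e-01 -5.0e+00] 0.03008652023876516 delta [ 0.0548 -0.1893 -0.0811]
```

>>> move_arm(
  deltas=[
    {"x":0,"y":0,"z":-0.05,"wx":0,"wy":0,"wz":0,"hand":0.2},
    {"x":0,"y":0,"z":-0.1,"wx":0,"wy":0,"wz":0,"hand":0.2},
    {"x":0.012,"y":-0.04,"z":-0.135,"wx":0,"wy":0,"wz":0,"hand":0.2},
    {"x":0.026,"y":-0.09,"z":-0.135,"wx":0,"wy":0,"wz":0,"hand":0.2},
    {"x":0.041,"y":-0.14,"z":-0.135,"wx":0,"wy":0,"wz":0,"hand":0.2},
    {"x":0.055,"y":-0.189,"z":-0.13,"wx":0,"wy":0,"wz":0,"hand":0.2},
    {"x":0.055,"y":-0.189,"z":-0.08,"wx":0,"wy":0,"wz":0,"hand":0.2},
    {"x":0.055,"y":-0.189,"z":-0.08,"wx":0,"wy":0,"wz":0,"hand":0.2},
  ],
)

```text
time: 8.78
tool_pos: [0.5162, 0.2191, 0.0973]
tool_rot: [3.138, 0.009, -0.086]
contact_force: [0.2, 0.1, -2.2]
opening: 0.0301
```

>>> move_arm(
  deltas=[
    {"x":0,"y":0,"z":0,"wx":0,"wy":0,"wz":0,"hand":0.2},
  ],
)

```text
time: 8.9
tool_pos: [0.5199, 0.2193, 0.1019]
tool_rot: [-3.141, -0.001, -0.088]
contact_force: [-0.4, -0.4, -2.0]
opening: 0.0302
```

```bash
python3 -c "
from h import *
to(.520,.22,.032)"
```

```text
[0.5199 0.2193 0.1019] [-180.   -0.   -5.] 0.030246341127102675 delta [-0.     -0.0007  0.0699]
```

>>> move_arm(
  deltas=[
    {"x":0,"y":-0.0005,"z":0.03,"wx":0,"wy":0,"wz":0,"hand":0.2},
    {"x":0,"y":-0.0005,"z":0.05,"wx":0,"wy":0,"wz":0,"hand":0.2},
    {"x":0,"y":-0.0005,"z":0.062,"wx":0,"wy":0,"wz":0,"hand":0.2},
    {"x":0,"y":-0.0005,"z":0.069,"wx":0,"wy":0,"wz":0,"hand":0.2},
    {"x":0,"y":-0.0005,"z":0.07,"wx":0,"wy":0,"wz":0,"hand":0.2},
    {"x":0,"y":-0.0005,"z":0.07,"wx":0,"wy":0,"wz":0,"hand":0.2},
  ],
)

```text
time: 9.65
tool_pos: [0.5203, 0.2201, 0.0318]
tool_rot: [-3.141, -0.002, -0.087]
contact_force: [-0.5, -2.2, 3.1]
opening: 0.0301
```

>>> move_arm(
  deltas=[
    {"x":0,"y":0,"z":0,"wx":0,"wy":0,"wz":0,"hand":0.5},
    {"x":0,"y":0,"z":0,"wx":0,"wy":0,"wz":0,"hand":0.5},
    {"x":0,"y":0,"z":-0.05,"wx":0,"wy":0,"wz":0,"hand":0.5},
    {"x":0,"y":0,"z":-0.1,"wx":0,"wy":0,"wz":0,"hand":0.5},
    {"x":0.025,"y":0.042,"z":-0.12,"wx":0,"wy":0,"wz":-8,"hand":0.55},
    {"x":0.05,"y":0.085,"z":-0.12,"wx":0,"wy":0,"wz":-16,"hand":0.55},
    {"x":0.08,"y":0.13,"z":-0.12,"wx":0,"wy":0,"wz":-25,"hand":0.55},
    {"x":0.106,"y":0.175,"z":-0.12,"wx":0,"wy":0,"wz":-25,"hand":0.55},
  ],
)

```text
time: 10.65
tool_pos: [0.6106, 0.0352, 0.1509]
tool_rot: [3.142, -0.001, 0.351]
contact_force: [0.3, 0.7, 0.1]
opening: 0.0505
```

```bash
python3 -c "
from h import *
to(.655,-.056,.1)"
```

```text
[0.6106 0.0352 0.1509] [180.   -0.   20.1] 0.050499825145720566 delta [0.0103 0.1009 0.0509]
```

>>> move_arm(
  deltas=[
    {"x":0.005,"y":0.05,"z":0,"wx":0,"wy":0,"wz":0,"hand":0.55},
    {"x":0.01,"y":0.1,"z":0.02,"wx":0,"wy":0,"wz":0,"hand":0.55},
    {"x":0.01,"y":0.1,"z":0.05,"wx":0,"wy":0,"wz":0,"hand":0.55},
    {"x":0.01,"y":0.1,"z":0.05,"wx":0,"wy":0,"wz":0,"hand":0.55},
    {"x":0.01,"y":0.1,"z":0.05,"wx":0,"wy":0,"wz":0,"hand":0.55},
  ],
)

```text
time: 11.28
tool_pos: [0.6539, -0.0534, 0.1018]
tool_rot: [3.141, -0.001, 0.35]
contact_force: [0.1, 0.2, 0.5]
opening: 0.0501
```

```bash
python3 -c "
from h import *
to(.655,-.056,.021)"
```

```text
[ 0.6539 -0.0534  0.1018] [ 1.8e+02 -1.0e-01  2.0e+01] 0.05007907160487857 delta [0.0001 0.0028 0.0808]
```

>>> move_arm(
  deltas=[
    {"x":0,"y":0.0025,"z":0.04,"wx":0,"wy":0,"wz":0,"hand":0.55},
    {"x":0,"y":0.0025,"z":0.07,"wx":0,"wy":0,"wz":0,"hand":0.55},
    {"x":0,"y":0.0025,"z":0.0805,"wx":0,"wy":0,"wz":0,"hand":0.55},
    {"x":0,"y":0.0025,"z":0.0805,"wx":0,"wy":0,"wz":0,"hand":0.2},
    {"x":0,"y":0.0025,"z":0.0805,"wx":0,"wy":0,"wz":0,"hand":0.2},
    {"x":0,"y":0.0025,"z":0.0805,"wx":0,"wy":0,"wz":0,"hand":0.2},
    {"x":0,"y":0.0025,"z":0.0805,"wx":0,"wy":0,"wz":0,"hand":0.2},
  ],
)

```text
time: 12.15
tool_pos: [0.6554, -0.0565, 0.0221]
tool_rot: [3.14, -0.003, 0.349]
contact_force: [0.7, -0.1, 6.3]
opening: 0.03
```

```bash
python3 -c "
from h import *
to(.584,.229,.103)"
```

```text
[ 0.6554 -0.0565  0.0221] [179.9  -0.2  20. ] 0.029999202290852258 delta [ 0.0307 -0.2926 -0.0813]
```

>>> move_arm(
  deltas=[
    {"x":0,"y":0,"z":-0.05,"wx":0,"wy":0,"wz":0,"hand":0.2},
    {"x":0,"y":0,"z":-0.1,"wx":0,"wy":0,"wz":0,"hand":0.2},
    {"x":0.005,"y":-0.045,"z":-0.135,"wx":0,"wy":0,"wz":0,"hand":0.2},
    {"x":0.01,"y":-0.095,"z":-0.135,"wx":0,"wy":0,"wz":0,"hand":0.2},
    {"x":0.015,"y":-0.145,"z":-0.135,"wx":0,"wy":0,"wz":0,"hand":0.2},
    {"x":0.02,"y":-0.195,"z":-0.135,"wx":0,"wy":0,"wz":0,"hand":0.2},
    {"x":0.026,"y":-0.245,"z":-0.135,"wx":0,"wy":0,"wz":0,"hand":0.2},
    {"x":0.0305,"y":-0.2925,"z":-0.13,"wx":0,"wy":0,"wz":0,"hand":0.2},
  ],
)

```text
time: 13.15
tool_pos: [0.5823, 0.2306, 0.1505]
tool_rot: [3.142, -0.0, 0.349]
contact_force: [-0.4, -0.1, -1.9]
opening: 0.0298
```

>>> move_arm(
  deltas=[
    {"x":0,"y":0,"z":0.04,"wx":0,"wy":0,"wz":0,"hand":0.2},
    {"x":0,"y":0,"z":0.05,"wx":0,"wy":0,"wz":0,"hand":0.2},
    {"x":0,"y":0,"z":0.05,"wx":0,"wy":0,"wz":0,"hand":0.2},
    {"x":0,"y":0,"z":0.05,"wx":0,"wy":0,"wz":0,"hand":0.2},
  ],
)

```text
time: 13.65
tool_pos: [0.584, 0.2285, 0.1017]
tool_rot: [3.141, -0.002, 0.348]
contact_force: [-0.6, -0.3, -2.0]
opening: 0.0298
```

```bash
python3 -c "
from h import *
to(.584,.229,.0322)"
```

```text
[0.584  0.2285 0.1017] [ 1.80e+02 -1.00e-01  1.99e+01] 0.02975133195286776 delta [-0.     -0.0005  0.0695]
```

>>> move_arm(
  deltas=[
    {"x":0,"y":-0.0005,"z":0.03,"wx":0,"wy":0,"wz":0,"hand":0.2},
    {"x":0,"y":-0.0005,"z":0.05,"wx":0,"wy":0,"wz":0,"hand":0.2},
    {"x":0,"y":-0.0005,"z":0.062,"wx":0,"wy":0,"wz":0,"hand":0.2},
    {"x":0,"y":-0.0005,"z":0.0685,"wx":0,"wy":0,"wz":0,"hand":0.2},
    {"x":0,"y":-0.0005,"z":0.0695,"wx":0,"wy":0,"wz":0,"hand":0.2},
    {"x":0,"y":-0.0005,"z":0.0695,"wx":0,"wy":0,"wz":0,"hand":0.2},
  ],
)

```text
time: 14.4
tool_pos: [0.5835, 0.2294, 0.0319]
tool_rot: [3.141, -0.002, 0.349]
contact_force: [-0.6, -0.9, 2.1]
opening: 0.0297
```

>>> move_arm(
  deltas=[
    {"x":0,"y":0,"z":0,"wx":0,"wy":0,"wz":0,"hand":0.5},
    {"x":0,"y":0,"z":0,"wx":0,"wy":0,"wz":0,"hand":0.5},
    {"x":0,"y":0,"z":-0.05,"wx":0,"wy":0,"wz":0,"hand":0.5},
    {"x":0,"y":0,"z":-0.1,"wx":0,"wy":0,"wz":0,"hand":0.5},
    {"x":0,"y":0.04,"z":-0.14,"wx":0,"wy":0,"wz":0,"hand":0},
    {"x":0,"y":0.09,"z":-0.17,"wx":0,"wy":0,"wz":0,"hand":0},
    {"x":0,"y":0.14,"z":-0.19,"wx":0,"wy":0,"wz":0,"hand":0},
    {"x":0,"y":0.19,"z":-0.2,"wx":0,"wy":0,"wz":0,"hand":0},
  ],
)

```text
time: 15.4
tool_pos: [0.6486, 0.0496, 0.2325]
tool_rot: [3.141, -0.003, 0.349]
contact_force: [0.6, 0.2, -0.4]
opening: 0.0103
```

Run:
```python
from h import *
save('scene','pics/s2.png');save('side','pics/d2.png')
a=cv2.imread('pics/s2.png')[140:290,180:480];b=cv2.imread('pics/d2.png')
r=lambda i,s:cv2.resize(i,None,fx=s,fy=s,interpolation=cv2.INTER_CUBIC)
A=r(a,2.66);B=r(b[140:250,250:400],2.6);C=r(b[300:390,340:490],2.6)
o=np.zeros((600,800,3),np.uint8);o[:300]=A[:300,:800] if A.shape[1]>=800 else np.pad(A[:300],((0,0),(0,800-A.shape[1]),(0,0)))
o[302:302+B.shape[0],:390]=B[:298];o[302:302+C.shape[0],400:790]=C
cv2.imwrite('pics/m3.png',o);to(.539,-.357,.2)
```

```text
[0.6496 0.0458 0.2319] [ 1.798e+02 -1.000e-01  1.970e+01] 0.0027782393300275704 delta [-0.24    0.3419  0.0323]
```

View pics/m3.png

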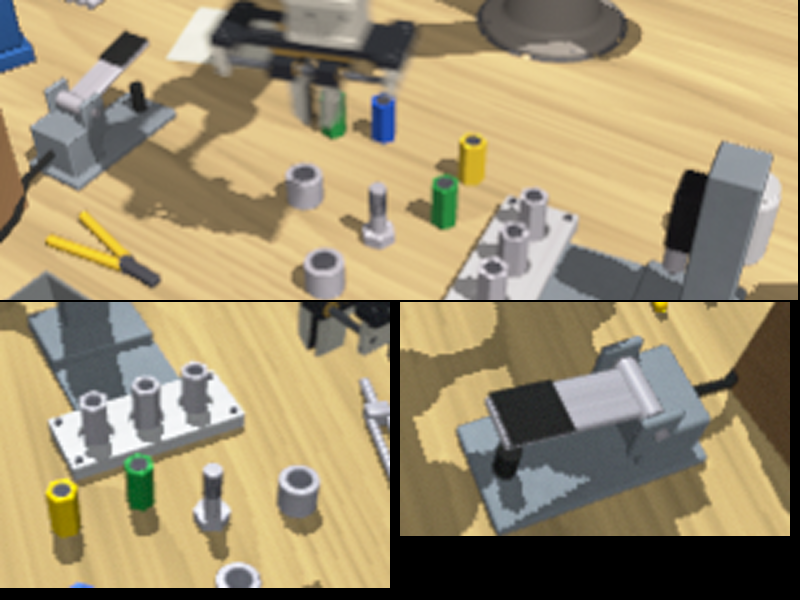

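All three nuts stand upright in their nests; tile tops are at (93,400), (145,385), (195,370). The release heights were 10 mm above pick heights, so all are seated, and the other objects look undisturbed. Next I locate the lever pad from its corners.

Run:
```python
from h import *
f='pics/d2.png'; g=lambda x,y,z:at(f,(340+(x-400+.5)/2.6-.5,300+(y-302+.5)/2.6-.5),z)
P=[g(487,399,.124),g(508,447,.124),g(556,381,.110),g(575,430,.110)];print(np.array(P),np.mean(P,0))
s='pics/s2.png'; h=lambda x,y,z:at(s,(180+(x+.5)/2.66-.5,140+(y+.5)/2.66-.5),z)
Q=[h(122,33,.124),h(148,41,.124),h(101,58,.110),h(127,67,.110)];print(np.array(Q),np.mean(Q,0))
to(.54,-.357,.16)
```

```text
[[ 0.5119 -0.3412]
 [ 0.5132 -0.3784]
 [ 0.5716 -0.3374]
 [ 0.5693 -0.3761]] [ 0.5415   -0.358275]
[[ 0.5239 -0.3783]
 [ 0.519  -0.3348]
 [ 0.5685 -0.3751]
 [ 0.5647 -0.3308]] [ 0.544025 -0.35475 ]
[0.6496 0.0458 0.2319] [ 1.798e+02 -1.000e-01  1.970e+01] 0.0027782393300275704 delta [-0.2391  0.3421  0.0723]
```

>>> move_arm(
  deltas=[
    {"x":-0.03,"y":0.043,"z":0,"wx":0,"wy":0,"wz":6,"hand":0},
    {"x":-0.06,"y":0.086,"z":0,"wx":0,"wy":0,"wz":12,"hand":0},
    {"x":-0.09,"y":0.129,"z":0,"wx":0,"wy":0,"wz":18,"hand":0},
    {"x":-0.12,"y":0.172,"z":0,"wx":0,"wy":0,"wz":18,"hand":0},
    {"x":-0.15,"y":0.215,"z":0,"wx":0,"wy":0,"wz":18,"hand":0},
    {"x":-0.18,"y":0.258,"z":0,"wx":0,"wy":0,"wz":18,"hand":0},
    {"x":-0.21,"y":0.3,"z":0,"wx":0,"wy":0,"wz":18,"hand":0},
    {"x":-0.241,"y":0.3415,"z":0,"wx":0,"wy":0,"wz":18,"hand":0},
  ],
)

```text
time: 16.5
tool_pos: [0.5378, -0.3531, 0.2305]
tool_rot: [-3.141, -0.0, 0.036]
contact_force: [0.5, -0.2, -0.2]
opening: 0.0003
```

>>> move_arm(
  deltas=[
    {"x":0,"y":0,"z":0.03,"wx":0,"wy":0,"wz":0,"hand":0},
    {"x":0,"y":0,"z":0.07,"wx":0,"wy":0,"wz":0,"hand":0},
    {"x":0,"y":0,"z":0.07,"wx":0,"wy":0,"wz":0,"hand":0},
    {"x":0,"y":0,"z":0.07,"wx":0,"wy":0,"wz":0,"hand":0},
  ],
)

```text
time: 17.0
tool_pos: [0.5389, -0.3524, 0.1622]
tool_rot: [3.14, -0.002, 0.036]
contact_force: [-0.3, -0.2, 0.3]
opening: 0.0004
```

Run:
```python
from h import *
to(.538,-.357,.092); print(monitor.observe()['contact_force'])
f='pics/w5.png';im=save('wrist',f);print(proj(f,(.5425,-.3565,.117)))
save('side','pics/d3.png');a=cv2.imread('pics/d3.png')[270:400,320:500]
b=cv2.resize(cv2.imread(f),(400,250));o=np.zeros((600,800,3),np.uint8);c=cv2.resize(a,(720,520)[:2] if 0 else (480,347),interpolation=cv2.INTER_CUBIC)
o[:347,:480]=c;o[350:600,:400]=b;cv2.imwrite('pics/m4.png',o)
```

```text
[ 0.5389 -0.3524  0.1622] [ 1.799e+02 -1.000e-01  2.000e+00] 0.00038412803743329753 delta [-0.0012  0.0045  0.0702]
[-0.32888557 -0.23685072  0.26810765]
[322.6 211.5]
```

View pics/m4.png

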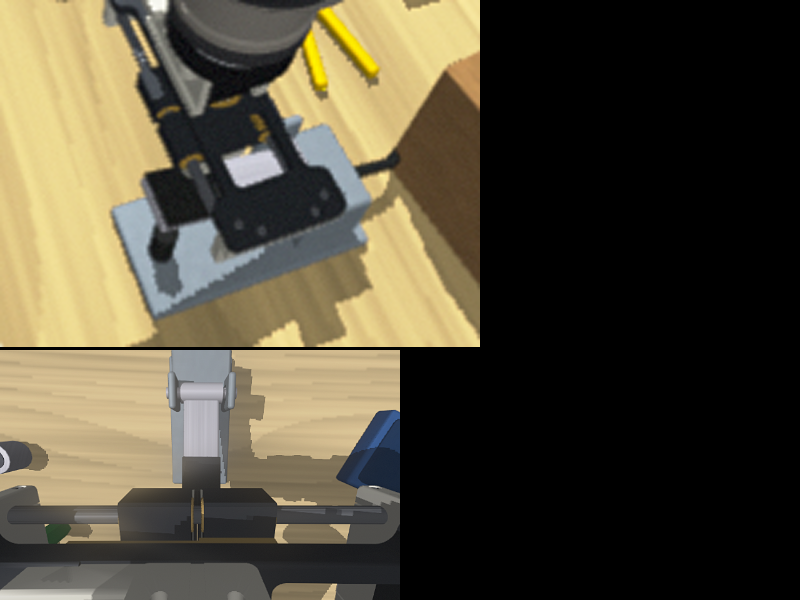

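The wrist view shows the lever centred at about column 201 of 400 against the gripper's 197, which matches the 4 mm shift computed. I'll correct that and press gently to just short of level.

>>> move_arm(
  deltas=[
    {"x":-0.001,"y":0.0045,"z":0.02,"wx":0,"wy":0,"wz":0,"hand":0},
    {"x":-0.001,"y":0.0045,"z":0.035,"wx":0,"wy":0,"wz":0,"hand":0},
    {"x":-0.001,"y":0.0045,"z":0.042,"wx":0,"wy":0,"wz":0,"hand":0},
    {"x":-0.001,"y":0.0045,"z":0.048,"wx":0,"wy":0,"wz":0,"hand":0},
    {"x":-0.001,"y":0.0045,"z":0.054,"wx":0,"wy":0,"wz":0,"hand":0},
    {"x":-0.001,"y":0.0045,"z":0.059,"wx":0,"wy":0,"wz":0,"hand":0},
    {"x":-0.001,"y":0.0045,"z":0.063,"wx":0,"wy":0,"wz":0,"hand":0},
    {"x":-0.001,"y":0.0045,"z":0.065,"wx":0,"wy":0,"wz":0,"hand":0},
  ],
)

```text
time: 18.1
tool_pos: [0.537, -0.3572, 0.0956]
tool_rot: [3.141, 0.0, 0.035]
contact_force: [-3.2, -1.1, 4.6]
opening: 0.0006
```

>>> move_arm(
  deltas=[
    {"x":0,"y":0,"z":0.002,"wx":0,"wy":0,"wz":0,"hand":0},
    {"x":0,"y":0,"z":0.002,"wx":0,"wy":0,"wz":0,"hand":0},
    {"x":0,"y":0,"z":0.002,"wx":0,"wy":0,"wz":0,"hand":0},
  ],
)

```text
time: 18.48
tool_pos: [0.5372, -0.3571, 0.0939]
tool_rot: [3.141, -0.0, 0.035]
contact_force: [-3.9, -1.7, 5.1]
opening: 0.0001
```

Run:
```python
from h import *
to(.538,-.357,.092); print(monitor.observe()['contact_force'])
```

```text
[ 0.5372 -0.3571  0.0939] [180.  -0.   2.] 9.95208666237551e-05 delta [ 0.0008 -0.0001  0.0019]
[-3.92719073 -1.72609142  5.10216335]
```

>>> move_arm(
  deltas=[
    {"x":0,"y":0,"z":0.002,"wx":0,"wy":0,"wz":0,"hand":0},
    {"x":0,"y":0,"z":0.002,"wx":0,"wy":0,"wz":0,"hand":0},
    {"x":0,"y":0,"z":0.002,"wx":0,"wy":0,"wz":0,"hand":0},
    {"x":0,"y":0,"z":0.002,"wx":0,"wy":0,"wz":0,"hand":0},
  ],
)

```text
time: 18.98
tool_pos: [0.5373, -0.3571, 0.0919]
tool_rot: [3.141, -0.0, 0.035]
contact_force: [-3.5, -0.1, 4.5]
opening: 0.0003
```

Run:
```python
from h import *
to(.538,-.357,.092)
f='pics/w6.png';g='pics/d4.png';s='pics/s4.png'
save('wrist',f);save('side',g);save('scene',s);print(monitor.observe()['contact_force'])
# where level vs rest would put the pad's tip edge midpoint, in each view
r=lambda i,k:cv2.resize(i,None,fx=k,fy=k,interpolation=cv2.INTER_CUBIC)
c=np.array([.6375,-.353]); u=np.array([-.9985,-.05])
for n,q,k in(('side',g,0),('scene',s,0)):
  for a in(.25,.1,0,-.1,-.25):
    print(n,a,[proj(q,[*(c+u*(.128*np.cos(a)-.007*np.sin(a))+np.array([.05,-.9985])*w),.085+.128*np.sin(a)+.007*np.cos(a)]) for w in(-.02,.02)])
o=np.zeros((600,800,3),np.uint8)
A=r(cv2.imread(g)[310:390,350:480],4);o[:320,:520]=A
B=r(cv2.imread(s)[140:210,180:270],4);o[320:600,:360]=B
C=r(cv2.imread(s)[200:280,320:420],4);o[320:600,380:780]=C[:280]
cv2.imwrite('pics/m5.png',o)
```

```text
[ 0.5373 -0.3571  0.0919] [180.  -0.   2.] 0.00032227484248544274 delta [ 0.0007 -0.0001 -0.0001]
[-4.23394051 -0.86433452  4.77165804]
side 0.25 [array([373.9, 335.8]), array([382.9, 355.4])]
side 0.1 [array([370.9, 340.6]), array([379.6, 360.1])]
side 0 [array([369.7, 343.5]), array([378.2, 362.8])]
side -0.1 [array([369. , 346.2]), array([377.4, 365.3])]
side -0.25 [array([369.2, 349.6]), array([377.4, 368.5])]
scene 0.25 [array([235.4, 154.3]), array([226.9, 151.2])]
scene 0.1 [array([237. , 158.2]), array([228.6, 155.1])]
scene 0 [array([237.8, 161. ]), array([229.4, 157.9])]
scene -0.1 [array([238.3, 164. ]), array([230. , 160.9])]
scene -0.25 [array([238.6, 168.7]), array([230.4, 165.5])]
```

View pics/m5.png

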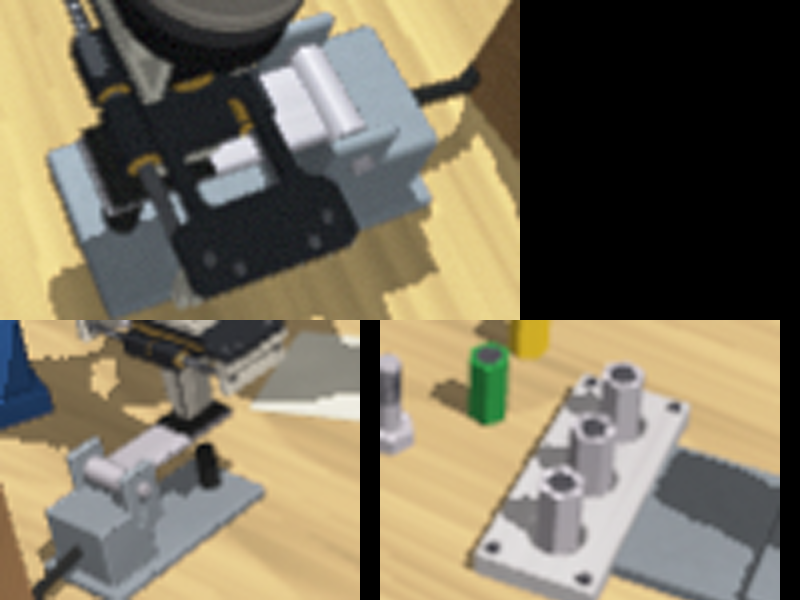

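In the scene tile the lever looks level: tip corner at about (237.5,161.5), with (237.8,161.0) predicted for level. The nuts are still seated. Vertical force is 4.8 N instead of 6.5 N, with a 4 N sideways load, so I'll relieve the sideways load (following the pad outward) and check again.

>>> move_arm(
  deltas=[
    {"x":-0.001,"y":0,"z":0,"wx":0,"wy":0,"wz":0,"hand":0},
    {"x":-0.002,"y":0,"z":0,"wx":0,"wy":0,"wz":0,"hand":0},
    {"x":-0.002,"y":0,"z":0,"wx":0,"wy":0,"wz":0,"hand":0},
    {"x":-0.002,"y":0,"z":0,"wx":0,"wy":0,"wz":0,"hand":0},
  ],
)

```text
time: 19.62
tool_pos: [0.5358, -0.357, 0.092]
tool_rot: [3.141, -0.001, 0.035]
contact_force: [3.6, -1.0, 5.6]
opening: 0.0003
```

Run:
```python
from h import *
to(.538,-.357,.092)
F=[]
s='pics/s5.png'
for i in range(6): save('scene',s);F.append(monitor.observe()['contact_force'])
print(np.mean(F,0),np.std(F,0),monitor.observe()['torque'])
c=np.array([.6375,-.353]); u=np.array([-.9985,-.05]); p=np.array([.05,-.9985])
k=10; x0,y0=200,140
def tile(q,angs):
    im=cv2.resize(cv2.imread(q)[y0:y0+40,x0:x0+40],None,fx=k,fy=k,interpolation=cv2.INTER_CUBIC)
    for a,col in angs:
        for w in(-.02,.02):
            pts=[((proj(q,[*(c+u*(d*np.cos(a)-.007*np.sin(a))+p*w),.085+d*np.sin(a)+.007*np.cos(a)])-[x0,y0]+.5)*k).astype(int).tolist() for d in(.03,.128)]
            cv2.line(im,pts[0],pts[1],col,1)
    return im
cv2.imwrite('pics/m6.png',np.hstack([tile('pics/s2.png',[(.25,(0,0,255))]),tile(s,[(.1,(0,0,255)),(0,(0,255,0)),(-.1,(255,0,0))])]))
```

```text
[ 0.5358 -0.357   0.092 ] [ 1.8e+02 -1.0e-01  2.0e+00] 0.0002672030724368143 delta [0.0022 0.     0.    ]
[ 3.68278447 -0.1875032   4.99592175] [0.37366844 0.49344317 0.44328762] [ 0.08217139 -0.5224371  -0.06329741]
```

View pics/m6.png

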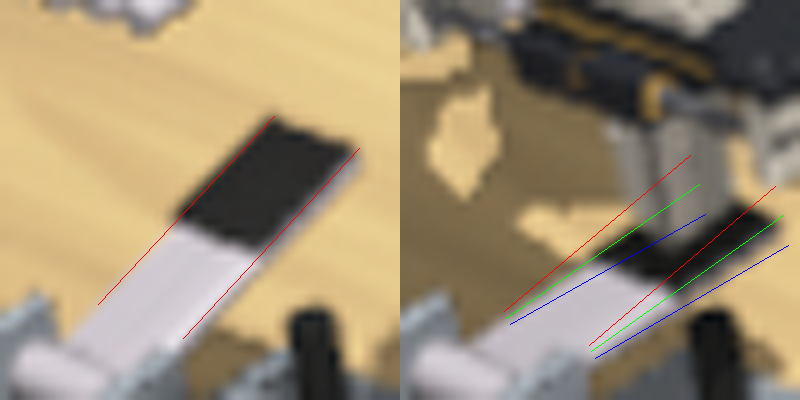

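The overlay shows the lever edges lying on the green (level) lines, within about 0.03 rad. The same model fits the rest picture, TCP z is 0.092 as specified for level, and the black end stop is still clear. I hand in while holding.

```bash
python3 -c "
from h import *
s=monitor.observe();print(s['time'],s['tool_pos'],s['contact_force']);print(robot.hand_in())"
```

```text
19.925 [ 0.53534786 -0.35701509  0.0917904 ] [4.17260771 0.02164409 5.37813747]
the job is handed in; nothing more can be done
None
```

All three grey coupling nuts are standing in the three nests and released, and I then pressed the dead-man lever to level. I handed the job in at 19.9 s with the lever still held there.

- **Nuts:** each was let go 10 mm higher than it was picked up, which is what a seated nut should show. The pictures show all three upright in the nests.
- **Other objects:** the coloured look-alikes, sleeves, bolt and pliers looked unmoved in the pictures. I did not check the turnbuckle or the can closely afterwards.
- **Lever:** the fingertips were at 91.8 mm, against 92 mm for level. The camera overlay shows it level to within about 0.03 rad and clear of its stop.
- **Disagreement:** the vertical force at the pad read about 5.0–5.4 N, where 6.5 N was expected at level. About 4 N of sideways friction remained, which I did not remove completely. I went by the height and the picture, which agree with each other.

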